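Start the fume extraction at the welding bench

ROBOT

A 7-joint arm with a two-finger parallel gripper is mounted at the origin on the work surface. World frame = base frame: x ahead of the robot, y to its left, z up, the work surface at z = 0. Lengths are in m, angles in rad, forces in N, time in s.
With the tool pointing down it reaches from about 0.4 to 0.875 m from the base axis. Payload 6.5 kg.
Tool frame: the origin (TCP) lies midway between the tips of the shut fingers; the grasp point (between the pads) lies 19 mm behind it; z points along the fingers, y is the line along which they close (so a half turn about z gives the same grasp; the last joint's range is limited). The gripper opens to 88 mm and grips with 3 to 60 N. Pads are 18 mm wide; open, the fingers measure 123 mm over their backs; the gripper's body (75 mm by 187 mm) begins 45 mm behind the grasp point.
Start: joints at [1.118, 0.536, -0.004, 1.538, 0.003, 1.067, -0.071], TCP at [0.245, -0.602, 0.239] pointing down, gripper open.
Joint ranges: [-2.7, 2.7], [-0.37, 2.16], [-1.27, 1.26], [0.24, 2.4], [-1.31, 4.45], [0.19, 1.91], [-2.76, 2.76]. Speed limits (rad/s): [2.39, 2.39, 3.14, 3.14, 3.14, 3.14, 3.14].

INTERFACE

Orientations are given as a unit quaternion [x, y, z, w].
In Python, from rig import manip gives the robot as it stands.
- The arm moves only by the tool step_arm, never from a script. Its arguments are lists of equal length, an entry for each row: "angular": the turn, a rotation vector about the tool's x, y, z in rad, a list of three; "xyz": the shift along the tool's x, y, z in m, a list of three; "jaw": the gripper's target within -1 to 1 (shut at 1, half-way at 0, fully open at -1). A call has exactly 10 rows; each row is the pose to reach, as a shift and turn from the pose commanded when the call began, along the tool's axes at that moment; what a row does not reach only later rows make up. A row lasts 1/10 s, in which the tool goes at most 50 mm and 8.59 degrees, less where a joint would pass 70% of its speed; a pose out of reach is approached as far as the arm can. A call with a gripper value outside its range is refused whole. The fingers move at their own pace and stop on an object; "force" is the grip in N (left out, the last holds). Time passes only in rows, so rows that repeat a pose let the fingers close, or fill a call up. It gives the time, the measured TCP pose, the force, the opening and the grip force at its end, in the units of the state.
- manip.read_state(): the state, without advancing time (a new reading comes with each control period).
- manip.capture(name): name is "side" or "top" or "wrist"; returns the picture (400x640x3 uint8, red, green, blue); there is no depth.
- manip.get_calibration(name): a dict with "camera_matrix" (3x3 intrinsics, pixels), "D" ([k1, k2, p1, p2, k3] as OpenCV has them; the pictures are not rectified), "R" (3x3) and "t" (3): a world point X has camera coordinates R X + t. Camera axes: x right, y down, z forward; pixel columns grow to the right and rows downward; lengths in m; the calibration is good to about 2 mm. A picture is of the moment at which its call begins: read the wrist's pose just before it. get_calibration takes no time and is no camera call; for the wrist camera it gives the pose at the moment of the call.
- manip.sign_off(): hands the job in; it is judged then, once.
Trained networks look in the newest picture that a camera, given by its name, has taken for a name from the list of things; names that differ only in an ending like _2 or _b are one class to them, and where a whole thing is asked for, a point or a joint stands for the part that bears it (a point fixed in the world has none). Each returns a list of dicts, best first, with "score" (0 to 1); they miss things now and then, are a little off and sometimes report something else, mostly with a low value. They report only what shows in the picture. A call takes as long as a camera call.
- manip.find_in(camera, query): "centre" ([x, y, z] in m, in the coordinates of the camera as it stood for that picture, good to about 4 mm: the middle of the surface that is visible of it).
The state is a dict: "time": time; "joints": joint angles; "joint_velocities": joint speeds; "effort": joint torques, N m; "ee_pos": TCP position; "orientation": TCP orientation; "wrist_force": force on the tool from outside, world axes, zero at the start; "ft_torque": the same for the moment, N m; "width": opening from 0.0 (shut) to 1.0 (fully open); "grasp_force": force on a finger pad.
Only numpy, scipy, OpenCV 4.12 (cv2) and the standard library are available. Lean on these libraries where they do the work, as an engineer would, in place of code of your own. Each camera call takes 0.05 s, during which the arm holds its last target. There are 200 camera calls.

TASK

Switch on the fume extraction: gently push the lever with the yellow ball all the way over, away from the robot, to its on position; only then press the green button right down and let it spring back. Leave the other lever, the other buttons and everything else on the bench alone, and finish clear of everything.

Things in the scene. Friction and masses are not known exactly. Their poses are not given: they have to be found in the camera images.
- console: grey steel push-button console, 140 x 140 x 60 mm, fixed to the table; origin: centre of its underside, on the table; its x and y axes lie along its sides. Four push buttons (green, red, blue, white) stand on its top in a square of 68 mm pitch (34 mm either way from the centre), in any order; its place and yaw vary and it may stand on either side
- isolator: blue flat isolator box, 120 (x) x 180 (y) x 30 mm, fixed to the table; origin: centre of its underside, on the table; its x axis points away from the robot (yaw within 20 degrees). Two toggle levers stand on its top, 45 mm either side of its centre along y, in either order
- green_top (a point): centre of the cap face of the green push button, the start button of the fume extractor; 82 mm above the table when not pressed. The green push button, a round cap 28 mm across that sticks 10 mm out of a black ring 44 mm across, on the console's top
- green (a joint): travel of the green button in m: 0 released, 0.006 fully down; it springs back. It begins to move at 1.5 N, is fully down at 5 N, and breaks above 20 N
- green_base: ring and cap of the green button; origin: centre of the ring's underside, 60 mm above the table
- yellow_tip (a point): centre of the yellow ball, 26 mm across, at the end of the yellow toggle lever: the extractor's isolator. 122 mm above the table when fully off or fully on, 132 mm half-way. The lever is a 10 mm steel rod; the ball is 80 mm from the pivot, which lies 52 mm above the table on the isolator's top and turns about the isolator's y axis
- yellow (a joint): angle of the yellow lever in rad: 0 off (leaning 0.5 rad towards the robot, the isolator's -x), 0.5 upright, 1.0 fully on (leaning 0.5 rad away from the robot, its +x, against a stop). It stays where it is left; about 1 N at the ball moves it; it breaks above 20 N
- yellow_base: grey block, 70 x 50 x 25 mm, that carries the yellow lever; origin: centre of its underside, 30 mm above the table, straight below the pivot; axes as the isolator's
- black_tip (a point): centre of the black ball of the other toggle lever, of the same make and size, which belongs to another machine; it may be on, off or between; leave alone
- black_base: grey block that carries the black lever; origin: centre of its underside
- red (a joint): travel of the red button in m, 0 released, 0.006 down; leave alone
- red_base: ring and cap of the red button, the same size as the green one; origin: centre of the ring's underside, 60 mm above the table
- blue (a joint): travel of the blue button in m, 0 released, 0.006 down; leave alone
- blue_base: ring and cap of the blue button, the same size as the green one; origin: centre of the ring's underside, 60 mm above the table
- white (a joint): travel of the white button in m, 0 released, 0.006 down; leave alone
- white_base: ring and cap of the white button, the same size as the green one; origin: centre of the ring's underside, 60 mm above the table
- spray: loose spray can, 60 mm across, 190 mm tall, upright; origin: centre of its underside; leave alone
- mug: loose white mug, 80 mm across, 90 mm tall; origin: centre of its underside; leave alone
- hammer: loose hammer lying along its x axis, on the far side of the table; leave alone
- brush: loose brush lying along its x axis, near the robot; leave alone
- wrench: loose wrench lying along its x axis, near the robot; leave alone
- bracket: loose welded steel angle, 60 x 50 mm and 60 mm tall, between console and isolator; origin: centre of its underside; leave alone
- offcut: loose upright steel tube offcut, 50 mm across, 40 mm tall; origin: centre of its underside; leave alone

How it is judged:
By the outcome, as a careful person would: the job done as asked, in the order asked, and still so for the second after the job is handed in, with the robot touching nothing.
It also fails if it takes over 50 s, if anything falls off the work surface, if the arm or the gripper's body presses on something with over 40 N, if the wrist force passes 120 N, or if a joint passes its speed limit or range.

## Working session

There is one attempt and no reset: what is moved stays moved. The work goes in short steps, Python scripts to look and compute and a tool call to move; the robot and the scene stay as the last step left them, time stands still between calls to the robot, and variables do not carry over. Pictures are saved under pics/ and viewed, at most 10 in all, crops included, and the job is handed in when it is done.

Besides the shell and the picture viewer there is one more tool, called after "Request:" as name(argument=value, ...), one argument or row to a line, values as JSON. step_arm: Moves the arm, as the interface text tells. Its arguments: {"type":"object","properties":{"angular":{"type":"array","items":{"type":"array","items":{"type":"number"}}},"xyz":{"type":"array","items":{"type":"array","items":{"type":"number"}}},"jaw":{"type":"array","items":{"type":"number"}},"force":{"type":"number"}},"required":["angular","xyz","jaw"]}

```bash
mkdir -p pics; cat > h.py <<'E'
import numpy as np, cv2
from rig import manip
from scipy.spatial.transform import Rotation as Rn
def snap(c,f):
    im=manip.capture(c); cv2.imwrite('pics/'+f,im[:,:,::-1]); return im
def world(c,p):
    k=manip.get_calibration(c); return np.array(k['R']).T@(np.array(p)-np.array(k['t']))
def ray(c,uv,z):
    k=manip.get_calibration(c); R=np.array(k['R']);t=np.array(k['t'])
    n=cv2.undistortPoints(np.array([[uv]],float),np.array(k['camera_matrix']),np.array(k['D']))[0,0]
    d=R.T@np.array([n[0],n[1],1]); o=-R.T@t
    return o+d*(z-o[2])/d[2]
def px(c,X):
    k=manip.get_calibration(c)
    return cv2.projectPoints(np.array([X],float),cv2.Rodrigues(np.array(k['R']))[0],np.array(k['t']),np.array(k['camera_matrix']),np.array(k['D']))[0][0,0]
E
python3 - <<'E'
from h import *
for c in ['top','side']:
    snap(c,c+'1.png')
    for q in ['green_top','green_base','red_base','blue_base','white_base','yellow_tip','black_tip','yellow_base','black_base','console','isolator','spray','mug','bracket','offcut']:
        for r in manip.find_in(c,q)[:2]:
            w=world(c,r['centre']); print(c,q,round(r['score'],2),w.round(3),px(c,w).round())
s=manip.read_state();print(s['time'],s['ee_pos'],s['orientation'],s['wrist_force'],s['width'])
E
```

```text
top green_top 0.5 [0.5   0.231 0.083] [240. 220.]
top green_base 0.47 [0.564 0.222 0.071] [245. 197.]
top green_base 0.26 [ 0.474 -0.158  0.131] [388. 228.]
top blue_base 0.72 [0.565 0.153 0.068] [270. 197.]
top blue_base 0.21 [0.431 0.013 0.019] [321. 247.]
top white_base 0.71 [0.57  0.224 0.084] [243. 194.]
top white_base 0.69 [0.565 0.153 0.07 ] [270. 196.]
top yellow_tip 0.29 [0.43  0.013 0.018] [321. 247.]
top black_tip 0.4 [ 0.53 -0.24  0.14] [420. 205.]
top yellow_base 0.55 [ 0.504 -0.145  0.052] [379. 220.]
top yellow_base 0.21 [ 0.511 -0.194  0.029] [395. 218.]
top black_base 0.7 [ 0.52  -0.235  0.054] [411. 214.]
top black_base 0.66 [0.498 0.226 0.072] [243. 221.]
top console 0.58 [0.529 0.188 0.054] [258. 211.]
top isolator 0.6 [ 0.513 -0.196  0.032] [396. 217.]
top spray 0.73 [ 0.699 -0.253  0.166] [425. 138.]
top mug 0.65 [0.492 0.158 0.068] [268. 223.]
top mug 0.64 [0.718 0.275 0.035] [230. 146.]
top bracket 0.95 [0.598 0.001 0.001] [325. 190.]
top bracket 0.44 [0.527 0.188 0.057] [258. 211.]
top offcut 0.5 [0.679 0.008 0.032] [323. 160.]
top offcut 0.24 [0.43  0.011 0.
[... 472 characters left out ...]
9 0.082] [303. 284.]
side yellow_base 0.85 [ 0.501 -0.148  0.051] [350. 170.]
side black_base 0.17 [0.506 0.23  0.072] [334. 290.]
side console 0.68 [0.54  0.216 0.056] [319. 286.]
side console 0.61 [0.505 0.23  0.082] [335. 288.]
side isolator 0.83 [ 0.531 -0.134  0.032] [339. 177.]
side isolator 0.71 [0.501 0.167 0.075] [339. 263.]
side spray 0.96 [ 0.703 -0.238  0.122] [283. 124.]
side mug 0.82 [0.719 0.268 0.05 ] [232. 300.]
side bracket 0.91 [0.6   0.003 0.008] [307. 219.]
side bracket 0.68 [ 0.533 -0.232  0.053] [342. 148.]
1.6 [ 0.24519391 -0.60197691  0.23872796] [ 9.81355329e-01  1.92202283e-01 -1.60825062e-05  1.29279753e-05] [ 0.40416349 -0.24855993 -0.76042862] 1.0016484982174374
```

View pics/top1.png

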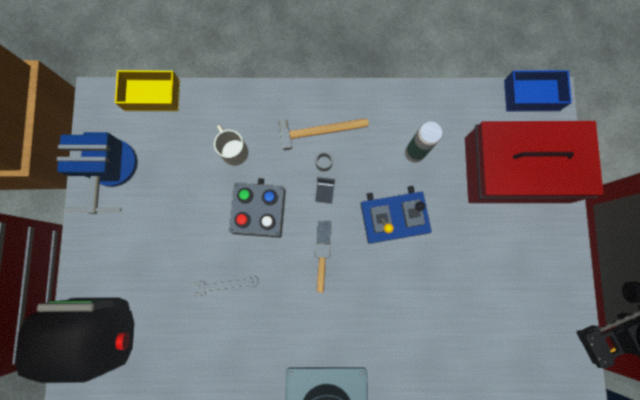

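View pics/side1.png

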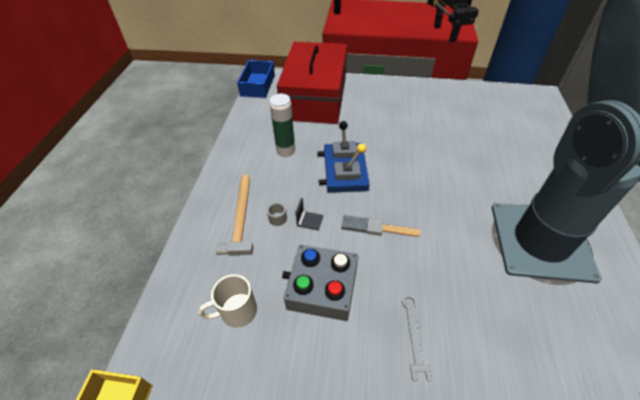

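The top view shows green at (244,195), red at (242,219), blue at (268,197) and white at (267,222). The yellow ball is at (389,228), leaning towards the robot, and the black one at (420,206). In the side view, green is at (304,283) and yellow at (362,148). The networks' "green_top" hit in the top view is actually the red button, so I'll use colour centroids instead.

```bash
python3 - <<'E'
from h import *
from scipy.optimize import least_squares
obs={}
for c,g in [('top',{'green':(244,195),'red':(242,219),'blue':(269,197),'yellow':(389,228)}),('side',{'green':(304,283),'red':(335,289),'blue':(311,256),'yellow':(362,148)})]:
    im=cv2.imread(f'pics/{c}1.png'); hsv=cv2.cvtColor(im,cv2.COLOR_BGR2HSV)
    for n,(u,v) in g.items():
        h0={'green':60,'red':0,'blue':110,'yellow':25}[n]
        dh=np.abs((hsv[...,0].astype(int)-h0+90)%180-90)
        m=(dh<15)&(hsv[...,1]>120)&(hsv[...,2]>70)
        yy,xx=np.nonzero(m); k=np.hypot(xx-u,yy-v)<11; p=(xx[k].mean(),yy[k].mean())
        z={'yellow':.122}.get(n,.080); obs[c,n]=p
        print(c,n,k.sum(),np.round(p,1),ray(c,p,z).round(4))
for n in ['green','red','blue','yellow']:
    r=least_squares(lambda X:np.r_[px('top',X)-obs['top',n],px('side',X)-obs['side',n]],[.5,0,.1])
    print(n,r.x.round(4),r.fun.round(1))
# isolator: blue top outline in top picture
im=cv2.imread('pics/top1.png'); hsv=cv2.cvtColor(im,cv2.COLOR_BGR2HSV)
m=((np.abs(hsv[...,0].astype(int)-112)<14)&(hsv[...,1]>130)).astype(np.uint8); m[:, :350]=0;m[:,450:]=0;m[:180]=0;m[260:]=0
pts=np.argwhere(m)[:,::-1]; W=np.array([ray('top',p,.03)[:2] for p in pts.astype(float)])
rc=cv2.minAreaRect((W*1000).astype(np.float32)); print('iso',len(pts),rc)
for z in ['green','blue','red']:pass
big=cv2.resize(im[170:260,340:450],None,fx=6,fy=6,interpolation=cv2.INTER_CUBIC); cv2.imwrite('pics/iso.png',big)
E
```

```text
top green 95 [243.9 194.1] [0.57   0.2231 0.08  ]
top red 102 [241.2 219. ] [0.5022 0.2284 0.08  ]
top blue 95 [268.9 196. ] [0.565  0.1553 0.08  ]
top yellow 73 [387.9 227.8] [ 0.4739 -0.1586  0.122 ]
side green 153 [302.6 281.9] [0.5729 0.224  0.08  ]
side red 172 [334.6 287.5] [0.5051 0.2288 0.08  ]
side blue 129 [310.  254.6] [0.5677 0.1561 0.08  ]
side yellow 64 [360.9 147.8] [ 0.4773 -0.1624  0.122 ]
green [0.5721 0.2233 0.0784] [ 0.  -0.7  0.5  0.1]
red [0.5041 0.2285 0.0789] [ 0.1 -0.7  0.5  0.1]
blue [0.5668 0.1554 0.0785] [ 0.  -0.6  0.5  0.1]
yellow [ 0.4754 -0.1584  0.125 ] [ 0.1 -0.7  0.7  0.2]
iso 1555 ((515.5157470703125, -195.55377197265625), (118.64757537841797, 178.06976318359375), 9.80530071258545)
```

View pics/iso.png

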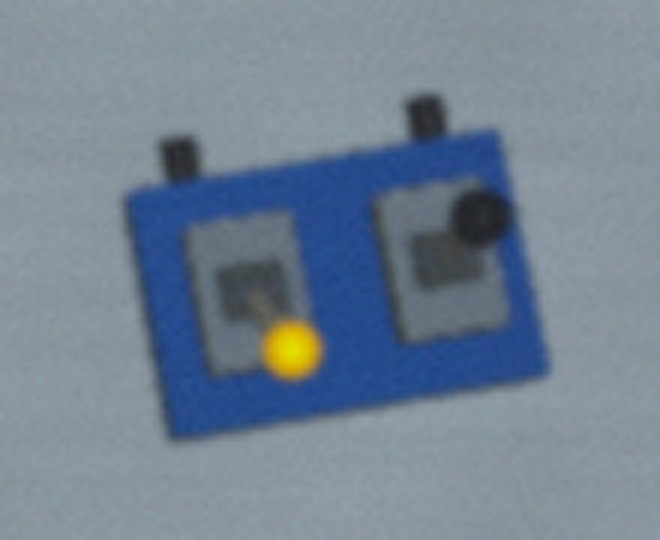

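The crop shows the yellow ball leaning towards the robot (off) and the black lever about upright. Isolator yaw is about 9.8°, the yellow base is at about (0.508, -0.151), and the expected off-ball position (0.470, -0.158) is close to the measured (0.475, -0.159). The on-ball position should be about (0.546, -0.145). I'll move behind the lever, high up, with the fingers shut and tool x along isolator x.

Request:
step_arm(
  angular=[
    [0,0,0.022],
    [0,0,0.044],
    [0,0,0.066],
    [0,0,0.088],
    [0,0,0.11],
    [0,0,0.132],
    [0,0,0.154],
    [0,0,0.176],
    [0,0,0.198],
    [0,0,0.217],
  ],
  xyz=[
    [0.033,-0.0336,0],
    [0.066,-0.0672,0],
    [0.099,-0.1008,0],
    [0.132,-0.1344,0],
    [0.165,-0.168,0],
    [0.198,-0.2016,0],
    [0.231,-0.2352,0],
    [0.264,-0.2688,0],
    [0.297,-0.3024,0],
    [0.33,-0.336,0],
  ],
  jaw=[1,1,1,1,1,1,1,1,1,1],
  force=10,
)

```text
time: 2.6
ee_pos: [0.4246, -0.1646, 0.2391]
orientation: [0.996, 0.084, 0.0, 0.0]
wrist_force: [1.0, -0.4, 0.2]
width: 0.119
grasp_force: 0.0
```

```bash
python3 - <<'E'
from h import *
im=snap('wrist','w1.png')
for q in ['yellow_tip','yellow_base','black_tip']:
    for r in manip.find_in('wrist',q)[:2]:
        w=world('wrist',r['centre']); print(q,round(r['score'],2),w.round(3),px('wrist',w).round())
hsv=cv2.cvtColor(im,cv2.COLOR_RGB2HSV)
m=((np.abs(hsv[...,0].astype(int)-25)<10)&(hsv[...,1]>140)&(hsv[...,2]>90)).astype(np.uint8)
n,_,st,ce=cv2.connectedComponentsWithStats(m)
for i in range(1,n):
    if st[i,4]>100: print(st[i],ce[i].round(1),ray('wrist',ce[i],.122).round(4))
s=manip.read_state();print(s['time'],s['ee_pos'],s['orientation'],s['wrist_force'],s['width'])
E
```

```text
yellow_tip 0.57 [ 0.482 -0.153  0.132] [314. 122.]
yellow_base 0.65 [ 0.506 -0.156  0.055] [318.  86.]
black_tip 0.69 [ 0.534 -0.237  0.137] [447.  59.]
black_tip 0.24 [ 0.481 -0.157  0.128] [311. 119.]
[294 105  30  33 756] [308.1 121.7] [ 0.4785 -0.155   0.122 ]
[361 301  15  38 268] [369.7 320.1] [ 0.3224 -0.2358  0.122 ]
[245 307  15  60 419] [249.6 338.6] [ 0.2861 -0.1362  0.122 ]
[365 344  11  23 201] [370.4 355.5] [ 0.2869 -0.2444  0.122 ]
2.8 [ 0.4243611  -0.16570126  0.23886963] [9.96280157e-01 8.61731707e-02 9.85458548e-05 1.54526540e-04] [-0.57333609 -0.56826594  0.13127876] 0.007791983740322982
```

View pics/w1.png

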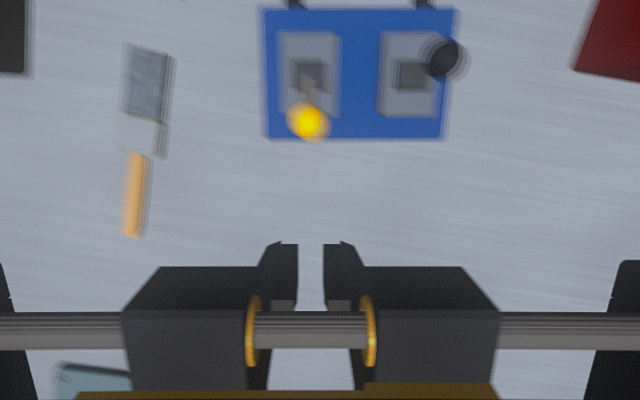

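The wrist view shows the yellow ball at (310,122), straight ahead of the fingers, and the black ball at (445,58), off to the right. Next I'll descend behind the ball.

Request:
step_arm(
  angular=[
    [0,0,0],
    [0,0,0],
    [0,0,0],
    [0,0,0],
    [0,0,0],
    [0,0,0],
    [0,0,0],
    [0,0,0],
    [0,0,0],
    [0,0,0],
  ],
  xyz=[
    [0,0,0.02],
    [0,0,0.045],
    [0,0,0.07],
    [0,0,0.095],
    [0,0,0.115],
    [0,0,0.127],
    [0.002,0,0.127],
    [0.005,0,0.127],
    [0.01,0,0.127],
    [0.015,0,0.127],
  ],
  jaw=[1,1,1,1,1,1,1,1,1,1],
)

```text
time: 3.8
ee_pos: [0.44, -0.164, 0.1126]
orientation: [0.996, 0.085, 0.001, 0.0]
wrist_force: [-0.4, 0.7, -1.1]
width: 0.001
grasp_force: 0.0
```

Request:
step_arm(
  angular=[
    [0,0,0],
    [0,0,0],
    [0,0,0],
    [0,0,0],
    [0,0,0],
    [0,0,0],
    [0,0,0],
    [0,0,0],
    [0,0,0],
    [0,0,0],
  ],
  xyz=[
    [0.003,0,0],
    [0.006,0,0],
    [0.009,0,0],
    [0.012,0,0],
    [0.015,0,0],
    [0.018,0,0],
    [0.021,0,0],
    [0.024,0,0],
    [0.027,0,0],
    [0.03,0,0],
  ],
  jaw=[1,1,1,1,1,1,1,1,1,1],
)

```text
time: 4.8
ee_pos: [0.4687, -0.1586, 0.1117]
orientation: [0.996, 0.085, 0.0, -0.0]
wrist_force: [-1.2, -0.2, 1.5]
width: 0.007
grasp_force: 0.7
```

Request:
step_arm(
  angular=[
    [0,0,0],
    [0,0,0],
    [0,0,0],
    [0,0,0],
    [0,0,0],
    [0,0,0],
    [0,0,0],
    [0,0,0],
    [0,0,0],
    [0,0,0],
  ],
  xyz=[
    [0.004,0,0],
    [0.008,0,0],
    [0.012,0,0],
    [0.016,0,0],
    [0.02,0,0],
    [0.024,0,0],
    [0.028,0,0],
    [0.032,0,0],
    [0.036,0,0],
    [0.04,0,0],
  ],
  jaw=[1,1,1,1,1,1,1,1,1,1],
)

```text
time: 5.8
ee_pos: [0.5081, -0.1518, 0.1116]
orientation: [0.996, 0.085, -0.0, -0.0]
wrist_force: [-0.9, -0.1, -0.4]
width: 0.004
grasp_force: 0.4
```

```bash
python3 - <<'E'
from h import *
ob={}
for c in ['top','side']:
    im=snap(c,c+'2.png'); hsv=cv2.cvtColor(im,cv2.COLOR_RGB2HSV)
    m=((np.abs(hsv[...,0].astype(int)-25)<8)&(hsv[...,1]>140)&(hsv[...,2]>100)).astype(np.uint8)
    n,_,st,ce=cv2.connectedComponentsWithStats(m)
    u0=px(c,[.53,-.149,.128])
    for i in range(1,n):
        if st[i,4]>4 and np.hypot(*(ce[i]-u0))<40: print(c,st[i],ce[i].round(1),ray(c,ce[i],.128).round(4))
s=manip.read_state();print(s['time'],s['ee_pos'],s['wrist_force'])
E
```

```text
side [336 144   3   6  15] [337.2 146.6] [ 0.5398 -0.1529  0.128 ]
5.9 [ 0.50849775 -0.15173896  0.11168466] [0.1863397  0.09419429 0.07853787]
```

Request:
step_arm(
  angular=[
    [0,0,0],
    [0,0,0],
    [0,0,0],
    [0,0,0],
    [0,0,0],
    [0,0,0],
    [0,0,0],
    [0,0,0],
    [0,0,0],
    [0,0,0],
  ],
  xyz=[
    [0.001,0,0],
    [0.002,0,0],
    [0.003,0,0],
    [0.004,0,0],
    [0.005,0,0],
    [0.006,0,0],
    [0.007,0,0],
    [0.008,0,0],
    [0.009,0,0],
    [0.01,0,0],
  ],
  jaw=[1,1,1,1,1,1,1,1,1,1],
)

```text
time: 6.9
ee_pos: [0.5177, -0.1503, 0.1117]
orientation: [0.996, 0.085, -0.0, 0.0]
wrist_force: [0.5, -0.5, -0.1]
width: 0.008
grasp_force: 0.5
```

Request:
step_arm(
  angular=[
    [0,0,0],
    [0,0,0],
    [0,0,0],
    [0,0,0],
    [0,0,0],
    [0,0,0],
    [0,0,0],
    [0,0,0],
    [0,0,0],
    [0,0,0],
  ],
  xyz=[
    [0.0004,0,0],
    [0.0008,0,0],
    [0.0012,0,0],
    [0.0016,0,0],
    [0.002,0,0],
    [0.0024,0,0],
    [0.0028,0,0],
    [0.003,0,0],
    [0.003,0,0],
    [0.003,0,0],
  ],
  jaw=[1,1,1,1,1,1,1,1,1,1],
)

```text
time: 7.9
ee_pos: [0.5207, -0.1497, 0.1117]
orientation: [0.996, 0.085, 0.0, 0.0]
wrist_force: [-0.8, 0.2, 0.0]
width: 0.004
grasp_force: 0.4
```

Request:
step_arm(
  angular=[
    [0,0,0],
    [0,0,0],
    [0,0,0],
    [0,0,0],
    [0,0,0],
    [0,0,0],
    [0,0,0],
    [0,0,0],
    [0,0,0],
    [0,0,0],
  ],
  xyz=[
    [0.0003,0,0],
    [0.0006,0,0],
    [0.0009,0,0],
    [0.0012,0,0],
    [0.0015,0,0],
    [0.0018,0,0],
    [0.002,0,0],
    [0.002,0,0],
    [0.002,0,0],
    [0.002,0,0],
  ],
  jaw=[1,1,1,1,1,1,1,1,1,1],
)

```text
time: 8.9
ee_pos: [0.5226, -0.1494, 0.1117]
orientation: [0.996, 0.085, 0.0, 0.0]
wrist_force: [-1.1, -0.1, -0.2]
width: 0.002
grasp_force: 0.4
```

Request:
step_arm(
  angular=[
    [0,0,0],
    [0,0,0],
    [0,0,0],
    [0,0,0],
    [0,0,0],
    [0,0,0],
    [0,0,0],
    [0,0,0],
    [0,0,0],
    [0,0,0],
  ],
  xyz=[
    [0.0003,0,0],
    [0.0006,0,0],
    [0.0009,0,0],
    [0.0012,0,0],
    [0.0015,0,0],
    [0.0015,0,0],
    [0.0015,0,0],
    [0.0015,0,0],
    [0.0015,0,0],
    [0.0015,0,0],
  ],
  jaw=[1,1,1,1,1,1,1,1,1,1],
)

```text
time: 9.9
ee_pos: [0.5241, -0.1492, 0.1117]
orientation: [0.996, 0.085, 0.0, 0.0]
wrist_force: [-0.5, -0.1, 0.2]
width: 0.004
grasp_force: 0.4
```

Request:
step_arm(
  angular=[
    [0,0,0],
    [0,0,0],
    [0,0,0],
    [0,0,0],
    [0,0,0],
    [0,0,0],
    [0,0,0],
    [0,0,0],
    [0,0,0],
    [0,0,0],
  ],
  xyz=[
    [0.0003,0,0],
    [0.0006,0,0],
    [0.0009,0,0],
    [0.0012,0,0],
    [0.0015,0,0],
    [0.0015,0,0],
    [0.0015,0,0],
    [0.0015,0,0],
    [0.0015,0,0],
    [0.0015,0,0],
  ],
  jaw=[1,1,1,1,1,1,1,1,1,1],
)

```text
time: 10.9
ee_pos: [0.5256, -0.1489, 0.1117]
orientation: [0.996, 0.085, 0.0, 0.0]
wrist_force: [-1.3, -0.2, -0.4]
width: 0.006
grasp_force: 0.4
```

```bash
python3 - <<'E'
from h import *
F=[]
for i in range(3):
    im=manip.capture('side'); F.append(manip.read_state()['wrist_force'])
print(np.round(F,1))
im2=im[100:200,290:410]; cv2.imwrite('pics/s3.png',cv2.resize(im2[:,:,::-1],None,fx=6,fy=6,interpolation=cv2.INTER_CUBIC))
print(px('side',[.546,-.1447,.122]),px('side',[.536,-.1465,.126]))
E
```

```text
[[-1.2  0.3 -0.2]
 [ 0.7 -0.3 -1.2]
 [-0.5 -0.2 -0.9]]
[334.51551008 150.20208253] [338.37385816 148.89354626]
```

View pics/s3.png

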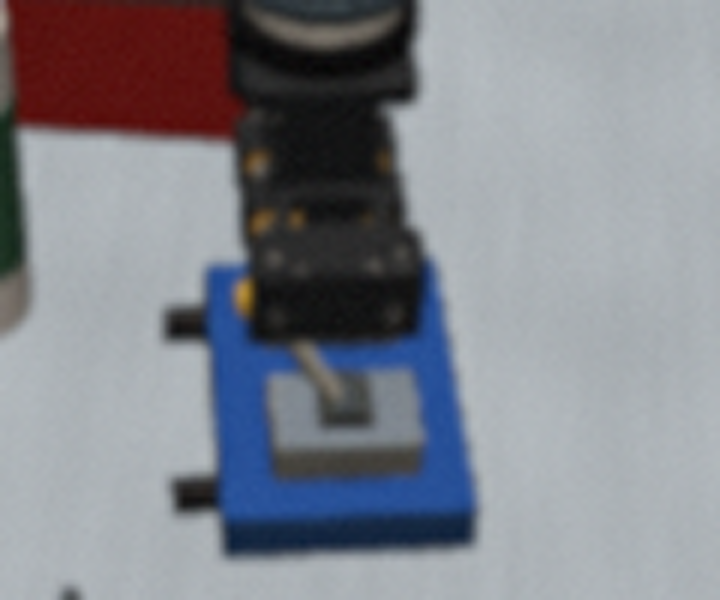

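The crop shows the lever leaning away from the robot. The ball's left edge is at about column 329, close to the fully-on prediction. There is still no stop force, so I'll keep creeping.

Request:
step_arm(
  angular=[
    [0,0,0],
    [0,0,0],
    [0,0,0],
    [0,0,0],
    [0,0,0],
    [0,0,0],
    [0,0,0],
    [0,0,0],
    [0,0,0],
    [0,0,0],
  ],
  xyz=[
    [0.0003,0,0],
    [0.0006,0,0],
    [0.0009,0,0],
    [0.0012,0,0],
    [0.0015,0,0],
    [0.0015,0,0],
    [0.0015,0,0],
    [0.0015,0,0],
    [0.0015,0,0],
    [0.0015,0,0],
  ],
  jaw=[1,1,1,1,1,1,1,1,1,1],
)

```text
time: 12.05
ee_pos: [0.5262, -0.1488, 0.1115]
orientation: [0.996, 0.085, -0.001, -0.0]
wrist_force: [-5.2, -1.5, 1.4]
width: 0.005
grasp_force: 2.6
```

Force has risen to 5 N and the TCP has stalled, so the lever is at its stop. I'll back off and rise.

Request:
step_arm(
  angular=[
    [0,0,0],
    [0,0,0],
    [0,0,0],
    [0,0,0],
    [0,0,0],
    [0,0,0],
    [0,0,0],
    [0,0,0],
    [0,0,0],
    [0,0,0],
  ],
  xyz=[
    [-0.01,0,0],
    [-0.025,0,0],
    [-0.04,0,0],
    [-0.05,0,-0.005],
    [-0.055,0,-0.02],
    [-0.055,0,-0.045],
    [-0.055,0,-0.075],
    [-0.055,0,-0.105],
    [-0.055,0,-0.13],
    [-0.055,0,-0.13],
  ],
  jaw=[1,1,1,1,1,1,1,1,1,1],
)

```text
time: 13.05
ee_pos: [0.4756, -0.1584, 0.2457]
orientation: [0.996, 0.085, 0.004, 0.001]
wrist_force: [-0.1, 0.3, -0.1]
width: 0.007
grasp_force: 0.0
```

```bash
python3 - <<'E'
from h import *
for c in ['side','wrist','top']:
    im=snap(c,c+'4.png')
    hsv=cv2.cvtColor(im,cv2.COLOR_RGB2HSV)
    m=((np.abs(hsv[...,0].astype(int)-25)<8)&(hsv[...,1]>140)&(hsv[...,2]>100)).astype(np.uint8)
    n,_,st,ce=cv2.connectedComponentsWithStats(m); u0=px(c,[.546,-.145,.122])
    for i in range(1,n):
        if st[i,4]>4 and np.hypot(*(ce[i]-u0))<50: print(c,st[i],ce[i].round(1),ray(c,ce[i],.122).round(4))
s=manip.read_state();R=Rn.from_quat(s['orientation']).as_matrix();print(s['time'],s['ee_pos'],s['wrist_force'])
print('shift to green hover', (R.T@(np.array([.571,.2235,.2])-s['ee_pos'])).round(4), R.round(3))
E
```

```text
side [330 145   8   9  59] [333.6 149.3] [ 0.5488 -0.1479  0.122 ]
wrist [295  76  34  36 968] [311.5  93.5] [ 0.5475 -0.1465  0.122 ]
top [379 196   9  10  66] [382.6 200.5] [ 0.5454 -0.1467  0.122 ]
13.2 [ 0.47260849 -0.1578141   0.2413325 ] [ 0.02993522 -0.54065267 -0.78706115]
shift to green hover [ 0.1615 -0.3592  0.0414] [[ 0.986  0.169  0.   ]
 [ 0.169 -0.986  0.   ]
 [ 0.    -0.    -1.   ]]
```

All three cameras put the yellow ball at about (0.547, -0.147), which is fully on. Next I'll go above the green button. Its estimate (0.571, 0.2235) fits the 68 mm square formed with red and blue.

Request:
step_arm(
  angular=[
    [0,0,0],
    [0,0,0],
    [0,0,0],
    [0,0,0],
    [0,0,0],
    [0,0,0],
    [0,0,0],
    [0,0,0],
    [0,0,0],
    [0,0,0],
  ],
  xyz=[
    [0.008,-0.018,0],
    [0.025,-0.056,0],
    [0.043,-0.095,0],
    [0.061,-0.136,0],
    [0.079,-0.176,0],
    [0.097,-0.216,0],
    [0.115,-0.256,0.01],
    [0.133,-0.296,0.03],
    [0.15,-0.334,0.06],
    [0.1615,-0.359,0.09],
  ],
  jaw=[1,1,1,1,1,1,1,1,1,1],
)

```text
time: 14.2
ee_pos: [0.5708, 0.2267, 0.1496]
orientation: [0.996, 0.086, -0.0, -0.001]
wrist_force: [0.4, -0.2, 0.9]
width: 0.001
grasp_force: 0.0
```

```bash
python3 - <<'E'
from h import *
for i in range(2): im=manip.capture('top')
for c in ['wrist','side']:
    im=snap(c,c+'5.png')
    hsv=cv2.cvtColor(im,cv2.COLOR_RGB2HSV)
    m=((np.abs(hsv[...,0].astype(int)-60)<15)&(hsv[...,1]>120)&(hsv[...,2]>60)).astype(np.uint8)
    n,_,st,ce=cv2.connectedComponentsWithStats(m); u0=px(c,[.571,.2235,.082])
    print(c,u0)
    for i in range(1,n):
        if st[i,4]>4 and np.hypot(*(ce[i]-u0))<80: print(c,st[i],ce[i].round(1),ray(c,ce[i],.081).round(4))
s=manip.read_state();R=Rn.from_quat(s['orientation']).as_matrix();print(s['time'],s['ee_pos'],s['wrist_force'])
print((R.T@(np.array([.571,.2235,.085])-s['ee_pos'])).round(4))
E
```

```text
wrist [312.29390972 212.77301271]
wrist [ 298  184   45   44 1518] [320.2 205.8] [0.5761 0.2193 0.081 ]
side [303.49206546 281.30403913]
14.4 [0.57008305 0.22292388 0.14985216] [0.50451237 0.26703245 1.12071994]
[ 0.0012 -0.0005  0.0648]
```

View pics/wrist5.png

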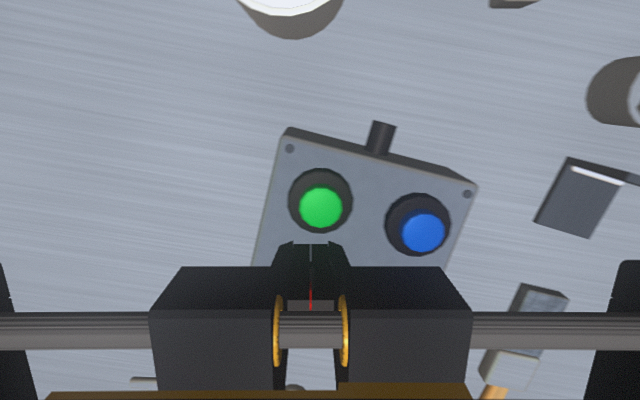

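The wrist view shows the green cap at (320,206) and blue at (423,232). The wrist estimate for green (0.576, 0.219) is within 5 mm of the fixed cameras, so I'll aim between them at (0.574, 0.2215).

Request:
step_arm(
  angular=[
    [0,0,0],
    [0,0,0],
    [0,0,0],
    [0,0,0],
    [0,0,0],
    [0,0,0],
    [0,0,0],
    [0,0,0],
    [0,0,0],
    [0,0,0],
  ],
  xyz=[
    [0.0036,0.002,0.01],
    [0.0036,0.002,0.025],
    [0.0036,0.002,0.042],
    [0.0036,0.002,0.055],
    [0.0036,0.002,0.062],
    [0.0036,0.002,0.064],
    [0.0036,0.002,0.064],
    [0.0036,0.002,0.064],
    [0.0036,0.002,0.064],
    [0.0036,0.002,0.064],
  ],
  jaw=[1,1,1,1,1,1,1,1,1,1],
)

```text
time: 15.4
ee_pos: [0.5755, 0.222, 0.0882]
orientation: [0.996, 0.085, 0.0, -0.0]
wrist_force: [0.2, 0.7, -0.6]
width: 0.006
grasp_force: 0.0
```

Request:
step_arm(
  angular=[
    [0,0,0],
    [0,0,0],
    [0,0,0],
    [0,0,0],
    [0,0,0],
    [0,0,0],
    [0,0,0],
    [0,0,0],
    [0,0,0],
    [0,0,0],
  ],
  xyz=[
    [0,0,0.001],
    [0,0,0.002],
    [0,0,0.003],
    [0,0,0.004],
    [0,0,0.005],
    [0,0,0.006],
    [0,0,0.007],
    [0,0,0.0075],
    [0,0,0.0075],
    [0,0,0.0075],
  ],
  jaw=[1,1,1,1,1,1,1,1,1,1],
)

```text
time: 16.4
ee_pos: [0.5752, 0.2218, 0.0803]
orientation: [0.996, 0.085, -0.0, 0.0]
wrist_force: [-0.9, -0.1, 3.8]
width: 0.008
grasp_force: 1.3
```

Request:
step_arm(
  angular=[
    [0,0,0],
    [0,0,0],
    [0,0,0],
    [0,0,0],
    [0,0,0],
    [0,0,0],
    [0,0,0],
    [0,0,0],
    [0,0,0],
    [0,0,0],
  ],
  xyz=[
    [0,0,0.0005],
    [0,0,0.001],
    [0,0,0.0015],
    [0,0,0.002],
    [0,0,0.0025],
    [0,0,0.003],
    [0,0,0.0035],
    [0,0,0.0035],
    [0,0,0.0035],
    [0,0,0.0035],
  ],
  jaw=[1,1,1,1,1,1,1,1,1,1],
)

```text
time: 17.4
ee_pos: [0.5752, 0.2218, 0.0767]
orientation: [0.996, 0.085, -0.0, 0.0]
wrist_force: [-2.4, -0.2, 4.4]
width: 0.007
grasp_force: 2.3
```

Request:
step_arm(
  angular=[
    [0,0,0],
    [0,0,0],
    [0,0,0],
    [0,0,0],
    [0,0,0],
    [0,0,0],
    [0,0,0],
    [0,0,0],
    [0,0,0],
    [0,0,0],
  ],
  xyz=[
    [0,0,0.0003],
    [0,0,0.0006],
    [0,0,0.0009],
    [0,0,0.0012],
    [0,0,0.0015],
    [0,0,0.0015],
    [0,0,0.0015],
    [0,0,0.0015],
    [0,0,0.0015],
    [0,0,0.0015],
  ],
  jaw=[1,1,1,1,1,1,1,1,1,1],
)

```text
time: 18.4
ee_pos: [0.5753, 0.2218, 0.0763]
orientation: [0.996, 0.085, 0.0, 0.0]
wrist_force: [-5.3, -2.1, 14.6]
width: 0.009
grasp_force: 7.3
```

It is at the bottom: the TCP stalled at about 15 N, below the 20 N limit. Now I'll release.

Request:
step_arm(
  angular=[
    [0,0,0],
    [0,0,0],
    [0,0,0],
    [0,0,0],
    [0,0,0],
    [0,0,0],
    [0,0,0],
    [0,0,0],
    [0,0,0],
    [0,0,0],
  ],
  xyz=[
    [0,0,-0.003],
    [0,0,-0.008],
    [0,0,-0.018],
    [0,0,-0.035],
    [0,0,-0.06],
    [0,0,-0.09],
    [0,0,-0.12],
    [0,0,-0.145],
    [0,0,-0.15],
    [0,0,-0.15],
  ],
  jaw=[1,1,1,1,1,1,1,1,1,1],
)

```text
time: 19.4
ee_pos: [0.5758, 0.222, 0.2266]
orientation: [0.996, 0.085, 0.001, -0.0]
wrist_force: [0.1, -0.2, -0.3]
width: 0.002
grasp_force: 0.0
```

```bash
python3 - <<'E'
from h import *
for i in range(3): manip.capture('top')
snap('side','side6.png'); s=manip.read_state(); print(s['time'],s['ee_pos'],s['wrist_force'],np.abs(s['joint_velocities']).max())
E
```

```text
19.6 [0.57442365 0.22143921 0.22379067] [-0.46432999  0.44636157  0.24687763] 0.002264594766838494
```

View pics/side6.png

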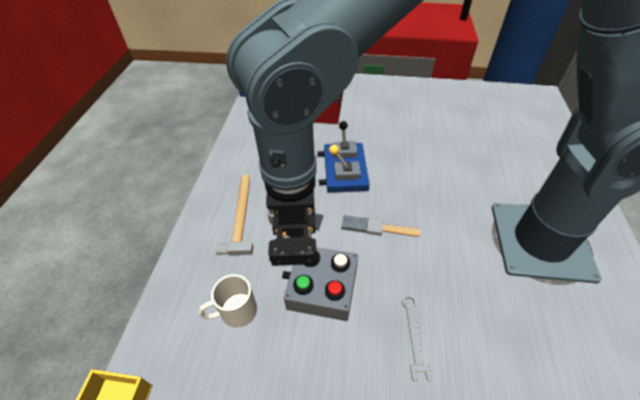

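The yellow lever is over, with its ball at (334,149). The green button is back up at (303,284), black is unchanged at (343,126), and the gripper is clear above the console.

```bash
python3 -c "
from rig import manip; print(manip.sign_off())"
```

```text
the job is handed in; nothing more can be done
None
```

I pushed the yellow lever over to its on stop, then pressed the green button fully down and let it spring back; the job was handed in at about 20 s with the arm clear and nothing else moved.

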